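# Set up the soil-sieving stand

### The job

Set up the sieving stand for grading bonsai soil. First slide the catch tray lengthwise under the stand, all the way back against its stop rail; then stack the three sieves on the stand with the finest mesh at the bottom, the medium one on it and the coarse one on top, each seated level in the rim of the one below. Leave the bonsai, the empty pot, the jar and the scoop where they are.

Things in the scene. Friction and masses are not known exactly. Their poses are not given: they have to be found in the camera images.
- stand: fixed plywood plate 150 (x) by 175 (y) mm, top 62 and underside 46 mm above the bench, with a 122 mm hole in its middle, on four 16 mm square posts centred at x +-66, y +-79.5. Origin: on the bench under the hole; x to the rear, away from the robot. Front (-x) open for the tray, 143 mm between the posts; rear stop rail, face at x = 64, 12 to 30 mm above the bench
- tray: catch tray: open light-grey box 185 (x) by 125 (y) by 36 mm high, walls and floor 8 mm, both ends alike, 260 g, slides easily. Can be lifted by pinching the middle of a short end wall from above. Goes under the stand lengthwise; against the stop its origin is at x = -28.5 mm of the stand and its front end shows 46 mm before the plate. Origin: centre of the underside; x lengthwise
- sieve_fine: fine sieve: wooden hoop 140 mm across, 44 mm high over all, wall 9 mm (pinch it from above at the rim, at most 22 mm deep), mesh of 2 mm openings (like a grey sheet), 150 g. Mesh 13 mm above its underside. Under the hoop a 114 mm spigot, foot tapered to 109 mm, stands out 14 mm: it drops into a 122 mm hole or sieve rim until the hoop rests on it. Origin: centre of the underside, 48 mm above the bench when stacked; z up
- sieve_medium: medium sieve: wooden hoop 140 mm across, 52 mm high over all, wall 9 mm (pinch it from above at the rim, at most 22 mm deep), mesh of 7 mm openings, 170 g. Mesh 13 mm above its underside. Under the hoop a 114 mm spigot, foot tapered to 109 mm, stands out 14 mm: it drops into a 122 mm hole or sieve rim until the hoop rests on it. Origin: centre of the underside, 78 mm above the bench when stacked; z up
- sieve_coarse: coarse sieve: wooden hoop 140 mm across, 60 mm high over all, wall 9 mm (pinch it from above at the rim, at most 22 mm deep), mesh of 15 mm openings (a few crossing wires), 190 g. Mesh 13 mm above its underside. Under the hoop a 114 mm spigot, foot tapered to 109 mm, stands out 14 mm: it drops into a 122 mm hole or sieve rim until the hoop rests on it. Origin: centre of the underside, 116 mm above the bench when stacked; z up
- bonsai: bystander, leave alone: small pine bonsai in a terracotta-coloured pot 150 x 110 mm, about 240 mm high in all, to the right of the robot. Origin: centre of the underside
- pot: bystander, leave alone: empty blue glazed bonsai pot 137 x 109 x 48 mm on the left. Origin: centre of the underside
- jar: bystander, leave alone: closed amber glass jar, 62 mm across and 85 mm high, on the right. Origin: centre of the underside
- scoop: bystander, leave alone: steel soil scoop with a wooden handle, 195 mm long, lying to the left. Origin: on the bench under the middle of it

How it is judged:
By the outcome, as a careful person would: the job done as asked, in the order asked, and still so for the second after the job is handed in, with the robot touching nothing.
It also fails if it takes over 109 s, if anything falls off the work surface, if the arm or the gripper's body presses on something with over 40 N, if the wrist force passes 120 N, or if a joint passes its speed limit or range.

### The arm

A 6-joint arm with a two-finger parallel gripper is mounted at the origin on the work surface. World frame = base frame: x ahead of the robot, y to its left, z up, the work surface at z = 0. Lengths are in m, angles in degrees, forces in N, time in s.
With the tool pointing down it reaches from about 0.35 to 0.875 m from the base axis. Payload 4.2 kg.
Tool frame: the origin (TCP) lies at the very end of the fingers, on their centre line; the grasp point (between the pads) lies r.pinch_z behind it (r.pinch_z is the distance from the TCP to the grasp point, in m); y points along the fingers, z is the direction in which the jaws open and shut, and the axes are right-handed (so a half turn about y gives the same grasp; the last joint's range is limited). The gripper opens to 87 mm and grips with 3 to 60 N. Pads are 19 mm wide; open, the fingers measure 117 mm over their backs; the gripper's body (75 mm by 190 mm) begins 51 mm behind the grasp point.
Start: joints at [80.248, 22.042, 0.453, 0, -68.411, -14.817], TCP at [0.26, 0.568, 0.223] pointing down, gripper open.
Joint ranges: [-179.83, 179.83], [-69.29, 118.12], [-61.27, 80.66], [-181.25, 117.63], [-171.15, -9.14], [-177.46, 177.46]. Speed limits (degrees/s): [159.86, 159.86, 180, 180, 180, 180].

### API

Orientations are given as a 3x3 rotation matrix whose columns are the frame's x, y, z axes.
In Python, from station import sense, capture, camera_params, r gives the robot as it stands.
- The arm moves only by the tool move_arm, never from a script. Its argument "increments" is text: rows parted by semicolons, each of 7 numbers parted by spaces: the closure, from -1 (fully open) to 1 (shut), so that 0 is half open, then the shift along the tool's x, y, z in m, then the turn, a rotation vector about the tool's x, y, z in rad. In form: hand x y z wx wy wz; .... A call has 1 to 8 rows; each row is the pose to reach, as a shift and turn from the pose commanded when the call began, along the tool's axes at that moment; what a row does not reach only later rows make up. A row lasts 1/10 s, in which the tool goes at most 50 mm and 8.59 degrees, less where a joint would pass 70% of its speed; a pose out of reach is approached as far as the arm can. A call with a gripper value outside its range is refused whole. The fingers move at their own pace and stop on an object; the grip force is fixed at half the most. Time passes only in rows, so rows that repeat a pose let the fingers close. It gives the time, the measured TCP pose, the force and the opening at its end, in the units of the state.
- sense(): the state, without advancing time (a new reading comes with each control period).
- capture(name): name is "scene" or "top"; returns (picture, depth): 480x640x3 uint8, red, green, blue; 480x640 float32, m along the optical axis (not along the pixel's ray), 0 where there is no reading.
- camera_params(name): a dict with "fx", "fy", "cx", "cy" (pixels), "xyz" and "orientation" of the camera in the world. Camera axes: x right, y down, z forward; pixel columns grow to the right and rows downward; lengths in m; the calibration is good to about 2 mm. A picture is of the moment at which its call begins. camera_params takes no time and is no camera call.
- r.finish_job(): hands the job in, once; it reports no verdict.
The state is a dict: "time_s": time; "joints": joint angles; "joint_velocities": joint speeds; "effort": joint torques, N m; "tcp_pos": TCP position; "ee_rot": TCP orientation; "wrist_force": force on the tool from outside, world axes, zero at the start; "moment": the same for the moment, N m; "gripper_width": opening from 0.0 (shut) to 1.0 (fully open).
Only numpy, scipy, OpenCV 4.12 (cv2) and the standard library are available. Lean on these libraries where they do the work, as an engineer would, in place of code of your own. Each camera call takes 0.05 s, during which the arm holds its last target.

## Working session

There is one attempt and no reset: what is moved stays moved. The work goes in short steps, Python scripts to look and compute and a tool call to move; the robot and the scene stay as the last step left them, time stands still between calls to the robot, and variables do not carry over. Pictures are saved under pics/ and viewed, and the job is handed in when it is done.

Besides the shell and the picture viewer there is one more tool, called after "Request:" as name(argument=value, ...) on one line, values as JSON. move_arm: Moves the arm, as the interface text tells. Its arguments: {"type":"object","properties":{"increments":{"type":"string"}},"required":["increments"]}

```bash
ls; mkdir -p pics; python3 - <<'E'
from station import sense,capture,camera_params,r
import cv2,numpy as np
print(r.pinch_z)
for n in("scene","top"):
    p,d=capture(n); cv2.imwrite(f"pics/{n}0.png",p[:,:,::-1]); np.save(f"pics/{n}0.npy",d); print(n,camera_params(n))
s=sense();print(s)
E
```

```text
pics
0.0187
scene {'fx': 595.8891901143279, 'fy': 595.8891901143279, 'cx': 315.03648397344386, 'cy': 252.54132625468074, 'xyz': array([1.19257734, 1.242769  , 1.1212996 ]), 'orientation': array([[-0.89534366,  0.27343273, -0.35155976],
       [ 0.4453745 ,  0.54768053, -0.70829908],
       [-0.00112971, -0.79074685, -0.61214225]])}
top {'fx': 482.6164519607237, 'fy': 482.6164519607237, 'cx': 318.36024926298717, 'cy': 239.8936728365359, 'xyz': array([0.30326396, 0.00291133, 1.20840348]), 'orientation': array([[-0.08706149, -0.97323098,  0.2127011 ],
       [-0.99618504,  0.08377252, -0.02444437],
       [ 0.00597151, -0.21401781, -0.9768115 ]])}
{'time_s': 0.1, 'joints': array([ 8.02492308e+01,  2.20875963e+01,  3.86329419e-01, -2.53627242e-02,
       -6.84103768e+01, -1.48154695e+01]), 'joint_velocities': array([ 0.00157865, -0.15795423,  0.27531675,  0.08393075,  0.01455745,
       -0.02628514]), 'effort': array([-3.97695685e-04, -3.91689599e+01,  1.87936914e+01,  4.23197329e+00,
        1.35033115e-02, -6.84975294e-05]), 'tcp_pos': array([0.25961096, 0.5679332 , 0.22154706]), 'ee_rot': array([[-9.09413385e-01, -7.35666736e-04, -4.15892720e-01],
       [ 4.15893359e-01, -1.85065478e-03, -9.09411507e-01],
       [-1.00650057e-04, -9.99998017e-01,  1.98896914e-03]]), 'wrist_force': array([0.22212563, 0.2437144 , 0.63167713]), 'moment': array([-0.02442995, -0.01269813,  0.01242035]), 'gripper_width': 0.996640581979795}
```

View pics/scene0.png

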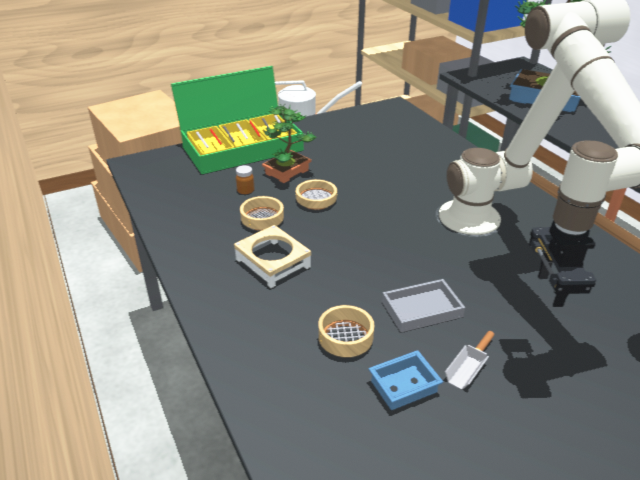

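View pics/top0.png

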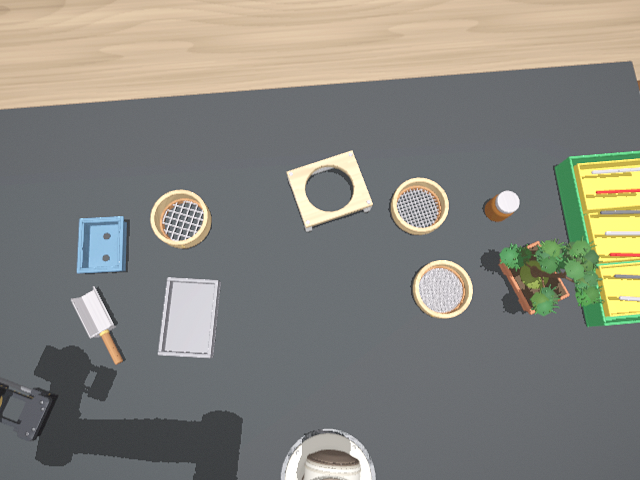

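The top view shows the stand at (330,190), the coarse sieve at (181,219), the medium at (420,206), the fine at (442,289) and the tray at (189,317). I'll measure each by casting rays onto planes at their known heights.

```bash
cat > h.py <<'E'
from station import sense,capture,camera_params,r
import cv2,numpy as np
def rays(n,uv,z):
    c=camera_params(n);uv=np.asarray(uv,float).reshape(-1,2)
    d=np.c_[(uv[:,0]-c['cx'])/c['fx'],(uv[:,1]-c['cy'])/c['fy'],np.ones(len(uv))]@c['orientation'].T
    t=(z-c['xyz'][2])/d[:,2]
    return c['xyz']+d*np.reshape(t,(-1,1))
def cloud(n,D):
    c=camera_params(n);v,u=np.mgrid[:480,:640]
    P=np.stack([(u-c['cx'])/c['fx']*D,(v-c['cy'])/c['fy']*D,D],-1)@c['orientation'].T+c['xyz']
    P[D==0]=np.nan
    return P
def wood(p):
    h=cv2.cvtColor(p,cv2.COLOR_RGB2HSV)
    return cv2.inRange(h,(10,40,120),(30,255,255))
def circ(xy):
    A=np.c_[2*xy,np.ones(len(xy))];s=np.linalg.lstsq(A,(xy**2).sum(1),rcond=None)[0]
    R=np.sqrt(s[2]+s[0]**2+s[1]**2);res=np.hypot(*(xy-s[:2]).T)-R
    return s[:2],R,res
E
python3 - <<'E'
from h import *
for n in("top","scene"):
    p=cv2.imread(f"pics/{n}0.png")[:,:,::-1].copy();D=np.load(f"pics/{n}0.npy");P=cloud(n,D);m=wood(p)
    ok=(m>0)&(P[...,2]>.02)&(P[...,2]<.09)&(P[...,0]<.9)&(P[...,0]>.2)&(abs(P[...,1])<.6)
    k,L,st,ce=cv2.connectedComponentsWithStats(ok.astype(np.uint8))
    for i in range(1,k):
        if st[i,4]<150: continue
        q=P[L==i];zt=np.percentile(q[:,2],90)
        print(n,ce[i].round(),st[i,4],"z90",zt.round(4),"mean",q.mean(0).round(3),"box",(np.ptp(q[:,:2],axis=0)).round(3))
        h=min([.044,.052,.060,.062],key=lambda a:abs(a-zt))
        c,_=cv2.findContours((L==i).astype(np.uint8),cv2.RETR_EXTERNAL,cv2.CHAIN_APPROX_NONE)
        c=max(c,key=len)
        w=rays(n,c.reshape(-1,2),zt)
        t=q[abs(q[:,2]-zt)<.004][:,:2]
        for _ in range(4):
            C,R,res=circ(t); 
            t2=t
        print("   topring fit",C.round(4),R.round(4),"rms",res.std().round(4),"minrect",cv2.minAreaRect(w[:,:2].astype(np.float32)))
    g=cv2.cvtColor(p,cv2.COLOR_RGB2HSV)
    ok=(g[...,1]<60)&(g[...,2]>90)&(P[...,2]>.028)&(P[...,2]<.042)&(P[...,0]>.2)&(P[...,0]<.9)&(abs(P[...,1])<.6)
    k,L,st,ce=cv2.connectedComponentsWithStats(ok.astype(np.uint8))
    for i in range(1,k):
        if st[i,4]>100:
            q=P[L==i];print(n,'tray?',ce[i].round(),st[i,4],q.mean(0).round(4),cv2.minAreaRect(q[:,:2].astype(np.float32)),np.percentile(q[:,2],90).round(4))
E
```

```text
top [330. 185.] 1364 z90 0.0644 mean [ 0.692 -0.066  0.06 ] box [0.188 0.206]
   topring fit [ 0.6852 -0.0642] 0.0805 rms 0.0126 minrect ((0.6816492676734924, -0.06352581828832626), (0.15381532907485962, 0.17682935297489166), 14.167709350585938)
top [420. 204.] 974 z90 0.054 mean [ 0.626 -0.289  0.045] box [0.139 0.141]
   topring fit [ 0.6254 -0.2877] 0.0652 rms 0.0027 minrect ((0.6208730936050415, -0.28438684344291687), (0.13805626332759857, 0.14769099652767181), 56.74911117553711)
top [179. 217.] 1163 z90 0.0619 mean [0.642 0.312 0.05 ] box [0.14  0.139]
   topring fit [0.6418 0.3106] 0.0653 rms 0.0027 minrect ((0.6377744674682617, 0.3052314817905426), (0.15119147300720215, 0.13824284076690674), 51.91060256958008)
top [496. 210.] 255 z90 0.0626 mean [ 0.594 -0.475  0.047] box [0.058 0.053]
   topring fit [ 0.6065 -0.494 ] 0.0275 rms 0.0015 minrect ((0.5933128595352173, -0.4731944501399994), (0.05999131128191948, 0.05224509909749031), 30.76211166381836)
top [444. 288.] 797 z90 0.0461 mean [ 0.413 -0.32   0.039] box [0.139 0.14 ]
   topring fit [ 0.4123 -0.3174] 0.0653 rms 0.0027 mi
[... 1363 characters left out ...]
 0.0033 minrect ((0.6514512300491333, 0.3292771577835083), (0.17456918954849243, 0.13791538774967194), 63.25133514404297)
scene [485. 341.] 157 z90 0.0309 mean [0.342 0.492 0.027] box [0.081 0.047]
   topring fit [0.3397 0.5026] 0.0265 rms 0.0091 minrect ((0.3437468707561493, 0.49454396963119507), (0.07768456637859344, 0.017975986003875732), 26.063587188720703)
scene tray? [256. 266.] 111 [ 0.7507 -0.0361  0.0325] ((0.7519040703773499, -0.044739872217178345), (0.016609584912657738, 0.18104107677936554), 14.043015480041504) 0.0387
scene tray? [424. 301.] 722 [0.4015 0.3069 0.0342] ((0.39889025688171387, 0.30264711380004883), (0.13433025777339935, 0.1905338317155838), 82.14717102050781) 0.0383
```

```bash
cat >> h.py <<'E'
def plate(n,p,D):
    P=cloud(n,D);m=wood(p)>0
    ok=m&(abs(P[...,2]-.063)<.006)&(np.hypot(P[...,0]-.682,P[...,1]+.065)<.13)
    k,L,st,ce=cv2.connectedComponentsWithStats(ok.astype(np.uint8));i=1+np.argmax(st[1:,4])
    cs,hi=cv2.findContours((L==i).astype(np.uint8),cv2.RETR_CCOMP,cv2.CHAIN_APPROX_NONE)
    o=max(cs,key=cv2.contourArea);rect=cv2.minAreaRect(rays(n,o,.062)[:,:2].astype(np.float32))
    out=[rect]
    hs=[c for c,h in zip(cs,hi[0]) if h[3]>=0]
    if hs:
        h=max(hs,key=cv2.contourArea);w=rays(n,h,.062)[:,:2]
        C,R,res=circ(w)
        for _ in range(5):
            C,R,res=circ(w);w=w[abs(res)<.004] if (abs(res)<.004).sum()>30 else w
        out+= [C,R,res.std()]
    return out
def rings(n,p,D,near=None):
    pass
E
python3 - <<'E'
from h import *
for n in("top","scene"):
    p=cv2.imread(f"pics/{n}0.png")[:,:,::-1].copy();D=np.load(f"pics/{n}0.npy")
    print(n,plate(n,p,D))
def plan(name,xy,z,psi):
    s=sense();R=s['ee_rot'];d=R.T@(np.r_[xy,z]-s['tcp_pos']);ps=np.degrees(np.arctan2(R[1,2],R[0,2]))
    print(name,d.round(4),"psi",ps.round(2),"wy",np.radians(ps-psi).round(4))
plan("tray above",[.3114,.3146],.12,-188.2)
E
cat >> h.py <<'E'
def plan(name,xy,z,psi):
    s=sense();R=s['ee_rot'];d=R.T@(np.r_[xy,z]-s['tcp_pos']);ps=np.degrees(np.arctan2(R[1,2],R[0,2]))
    w=(ps-psi+180)%360-180
    print(name,"t",s['time_s'],"d",d.round(4),"psi",ps.round(2),"wy",np.radians(w).round(4),"tcp",s['tcp_pos'].round(4),"F",s['wrist_force'].round(1),"g",s['gripper_width'].round(3),"tilt",R[2].round(4))
E
```

```text
top [((0.7165539860725403, -0.05612039566040039), (0.08429774641990662, 0.17511191964149475), 14.167707443237305), array([ 0.70689607, -0.1313331 ]), np.float64(0.007564403265132777), np.float64(0.0026856667398812233)]
scene [((0.6865760087966919, -0.058609336614608765), (0.15490873157978058, 0.18318602442741394), 14.178674697875977), array([0.73114765, 0.02807898]), np.float64(0.0084491767251344), np.float64(0.001315569149556544)]
tray above [-0.1524  0.102   0.2086] psi -114.58 wy 1.285
```

```bash
sed -i 's/m=wood(p)>0$/m=p[...,0].astype(int)>100/' h.py; python3 - <<'E'
from h import *
for n in("top","scene"):
    p=cv2.imread(f"pics/{n}0.png")[:,:,::-1].copy();D=np.load(f"pics/{n}0.npy")
    print(n,plate(n,p,D))
E
```

```text
top [((0.683481752872467, -0.064451202750206), (0.15250836312770844, 0.17526845633983612), 14.167706489562988), array([ 0.68373599, -0.06400941]), np.float64(0.06202679151133401), np.float64(0.0009328878210015779)]
scene [((0.687039852142334, -0.05852815508842468), (0.15614259243011475, 0.18311303853988647), 14.27505874633789), array([ 0.68676289, -0.05956065]), np.float64(0.06135509473557304), np.float64(0.0014256924888990203)]
```

Request:
move_arm(increments="-1 -0.152 0 0.209 0 1.285 0;-1 -0.152 0 0.209 0 1.285 0;-1 -0.152 0 0.209 0 1.285 0;-1 -0.152 0 0.209 0 1.285 0;-1 -0.152 0 0.209 0 1.285 0;-1 -0.152 0.05 0.209 0 1.285 0;-1 -0.152 0.1 0.209 0 1.285 0;-1 -0.152 0.1 0.209 0 1.285 0")

```text
time_s: 0.9
tcp_pos: [0.3086, 0.3097, 0.117]
ee_rot: [[0.067, -0.007, -0.998], [0.998, -0.011, 0.067], [-0.012, -1.0, 0.006]]
wrist_force: [-0.1, -2.1, 0.5]
gripper_width: 0.998
```

Request:
move_arm(increments="-1 0 0 0 0 0.21 0;-1 0 0 0 0 0.21 0;-1 0 0 0 0 0.21 0")

```text
time_s: 1.2
tcp_pos: [0.311, 0.3148, 0.1222]
ee_rot: [[0.265, -0.0, -0.964], [0.964, -0.001, 0.265], [-0.001, -1.0, 0.0]]
wrist_force: [0.9, -0.1, -0.0]
gripper_width: 1.004
```

```bash
python3 - <<'E'
from h import *
plan("a",[.3114,.3146],.015,-188.2)
E
```

```text
Traceback (most recent call last):
  File "h.py", line 40, in plan
    print(name,"t",s['time_s'],"d",d.round(4),"psi",ps.round(2),"wy",np.radians(w).round(4),"tcp",s['tcp_pos'].round(4),"F",s['wrist_force'].round(1),"g",s['gripper_width'].round(3),"tilt",R[2].round(4))
                                                                                                                                                          ^^^^^^^^^^^^^^^^^^^^^^^^
AttributeError: 'float' object has no attribute 'round'
```

```bash
sed -i "s/s\['gripper_width'\].round(3)/round(float(s['gripper_width']),3)/" h.py; python3 - <<'E'
from h import *
plan("a",[.3114,.3146],.015,-188.2)
p,d=capture("scene");cv2.imwrite("pics/s1.png",p[:,:,::-1])
E
```

```text
a t 1.2 d [-0.      0.1072 -0.0004] psi 164.65 wy -0.1249 tcp [0.311  0.3148 0.1222] F [ 0.9 -0.1 -0. ] g 1.004 tilt [-9.e-04 -1.e+00  3.e-04]
```

View pics/s1.png

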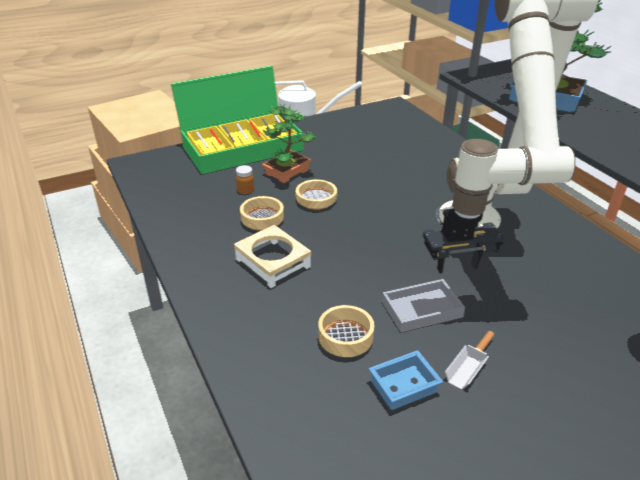

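The gripper hangs above the tray's near end at about (460,255), jaws along the tray. I'll go down and pinch.

Request:
move_arm(increments="-1 0 0.05 0 0 -0.125 0;-1 0 0.09 0 0 -0.125 0;-1 0 0.107 0 0 -0.125 0;-1 0 0.107 0 0 -0.125 0;0.3 0 0.107 0 0 -0.125 0;1 0 0.107 0 0 -0.125 0;1 0 0.107 0 0 -0.125 0;1 0 0.107 0 0 -0.125 0")

```text
time_s: 2.05
tcp_pos: [0.3114, 0.3158, 0.0165]
ee_rot: [[0.142, 0.001, -0.99], [0.99, 0.002, 0.142], [0.002, -1.0, -0.001]]
wrist_force: [0.7, -0.4, 0.1]
gripper_width: 0.723
```

Request:
move_arm(increments="1 0 0 0 0 0 0;1 0 0 0 0 0 0;1 0 0 0 0 0 0")

```text
time_s: 2.35
tcp_pos: [0.3112, 0.3152, 0.0157]
ee_rot: [[0.142, 0.0, -0.99], [0.99, 0.0, 0.142], [0.0, -1.0, -0.0]]
wrist_force: [0.1, -0.4, -0.4]
gripper_width: 0.445
```

```bash
python3 - <<'E'
from h import *
a=np.radians(14.2);u=np.array([np.cos(a),np.sin(a)]);S=np.array([.685,-.062])
print(S+u*-.117, S+u*-.267)
plan("pre",S+u*-.267,.016,-165.8)
p,d=capture("top");cv2.imwrite("pics/t2.png",p[:,:,::-1])
E
```

```text
[ 0.57157489 -0.09070096] [ 0.42615809 -0.12749707]
pre t 2.35 d [-4.218e-01 -4.000e-04 -1.769e-01] psi 171.81 wy -0.3908 tcp [0.3112 0.3152 0.0157] F [ 0.1 -0.4 -0.4] g 0.445 tilt [ 2.e-04 -1.e+00 -1.e-04]
```

View pics/t2.png

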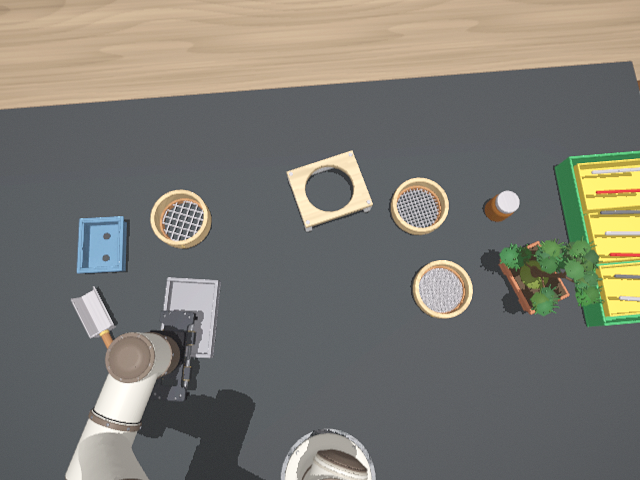

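The fingers straddle the tray's near end wall around (187,365) and are still closing.

Request:
move_arm(increments="1 0 0 0 0 0 0;1 0 0 0 0 0 0;1 0 0 0 0 0 0;1 0 0 0 0 0 0;1 0 0 0 0 0 0;1 0 0 0 0 0 0")

```text
time_s: 3.0
tcp_pos: [0.3111, 0.315, 0.0155]
ee_rot: [[0.143, -0.0, -0.99], [0.99, -0.0, 0.143], [-0.0, -1.0, 0.0]]
wrist_force: [-0.8, 0.1, -0.0]
gripper_width: 0.091
```

Pinched (7.9 mm opening). Next I drag the tray round to the front of the stand, with the near end lifted slightly.

Request:
move_arm(increments="1 0 -0.004 0 0 0 0;1 -0.025 -0.004 -0.0105 0 -0.023 0;1 -0.05 -0.004 -0.021 0 -0.046 0;1 -0.075 -0.004 -0.0315 0 -0.07 0;1 -0.1 -0.004 -0.042 0 -0.093 0;1 -0.125 -0.004 -0.0525 0 -0.116 0;1 -0.15 -0.004 -0.063 0 -0.139 0;1 -0.175 -0.004 -0.0735 0 -0.162 0")

```text
time_s: 3.8
tcp_pos: [0.3588, 0.1301, 0.0196]
ee_rot: [[-0.02, -0.001, -1.0], [1.0, -0.001, -0.02], [-0.001, -1.0, 0.001]]
wrist_force: [0.2, 0.5, -3.2]
gripper_width: 0.09
```

```bash
python3 - <<'E'
from h import *
plan("pre",[.426,-.1275],.019,-165.8)
p,d=capture("top");cv2.imwrite("pics/t3.png",p[:,:,::-1])
E
```

```text
pre t 3.8 d [-0.2589  0.0007 -0.062 ] psi -178.85 wy -0.2277 tcp [0.3588 0.1301 0.0196] F [ 0.2  0.5 -3.2] g 0.09 tilt [-6.e-04 -1.e+00  7.e-04]
```

View pics/t3.png

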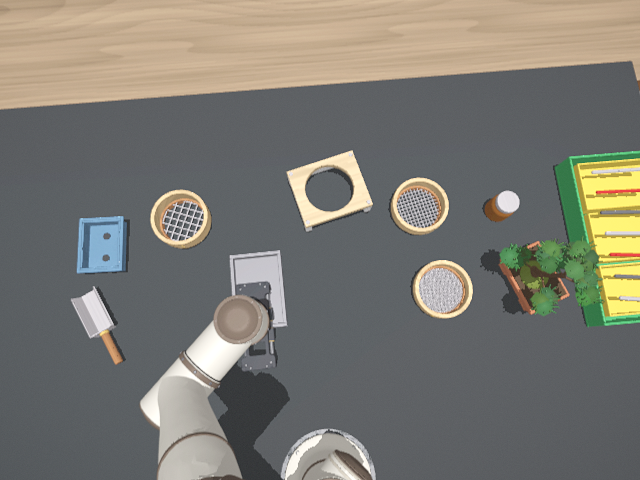

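Request:
move_arm(increments="1 -0.033 0 -0.004 0 -0.028 0;1 -0.066 0 -0.0075 0 -0.057 0;1 -0.1 0 -0.011 0 -0.085 0;1 -0.133 0 -0.015 0 -0.114 0;1 -0.166 0 -0.019 0 -0.142 0;1 -0.2 0 -0.022 0 -0.171 0;1 -0.233 0 -0.026 0 -0.2 0;1 -0.266 0 -0.03 0 -0.228 0")

```text
time_s: 4.65
tcp_pos: [0.3934, -0.1354, 0.0195]
ee_rot: [[-0.246, -0.001, -0.969], [0.969, -0.0, -0.246], [0.0, -1.0, 0.001]]
wrist_force: [0.5, 0.8, -3.1]
gripper_width: 0.086
```

Request:
move_arm(increments="1 0 0 0 0 0 0;1 0 0 0 0 0 0")

```text
time_s: 4.85
tcp_pos: [0.3932, -0.1346, 0.0193]
ee_rot: [[-0.242, -0.002, -0.97], [0.97, 0.0, -0.242], [0.0, -1.0, 0.002]]
wrist_force: [-1.4, -0.2, -4.1]
gripper_width: 0.089
```

```bash
python3 - <<'E'
from h import *
a=np.radians(14.2);u=np.array([np.cos(a),np.sin(a)]);S=np.array([.685,-.062])
plan("pre",S+u*-.302,.019,-165.8)
plan("in",S+u*-.117,.018,-165.8)
p,d=capture("top");cv2.imwrite("pics/t4.png",p[:,:,::-1])
P=cloud("top",d);g=cv2.cvtColor(p,cv2.COLOR_RGB2HSV)
# tray far end rim points
ok=(g[...,1]<60)&(g[...,2]>90)&(P[...,2]>.025)&(P[...,2]<.045)&(P[...,0]>.3)&(P[...,0]<.65)&(abs(P[...,1]+.1)<.13)
q=P[ok];print(len(q));c=(q[:,:2]-S)@np.c_[u,[-u[1],u[0]]]
print(np.percentile(c[:,0],[1,99]),np.percentile(c[:,1],[1,99]),cv2.minAreaRect(q[:,:2].astype(np.float32)))
E
```

```text
pre t 4.85 d [-0.0012  0.0003  0.0013] psi -166.0 wy -0.0035 tcp [ 0.3932 -0.1346  0.0193] F [-1.4 -0.2 -4.1] g 0.089 tilt [ 4.0e-04 -1.0e+00  1.5e-03]
in t 4.85 d [-0.0005  0.001  -0.1837] psi -166.0 wy -0.0035 tcp [ 0.3932 -0.1346  0.0193] F [-1.4 -0.2 -4.1] g 0.089 tilt [ 4.0e-04 -1.0e+00  1.5e-03]
483
[-0.21464046 -0.06810308] [-0.07765379  0.08465988] ((0.5625647902488708, -0.08059484511613846), (0.1775737702846527, 0.18079353868961334), 3.727755546569824)
```

View pics/t4.png

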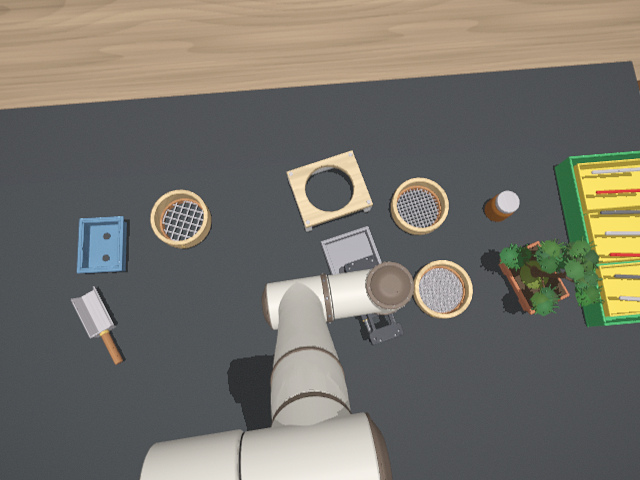

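The tray sits in line in front of the stand (far corners at about (322,241) and (376,229)). I'll check the lateral alignment.

```bash
python3 - <<'E'
from h import *
a=np.radians(14.2);u=np.array([np.cos(a),np.sin(a)]);v=np.array([-u[1],u[0]]);S=np.array([.684,-.064])
p,d=capture("top");P=cloud("top",d)
c=(P[...,:2]-S)@np.c_[u,v]
ok=(p[...,0]>90)&(P[...,2]>.025)&(P[...,2]<.045)&(c[...,0]<-.09)&(c[...,0]>-.19)&(abs(c[...,1])<.09)&(p[...,0]<200)
for lo in np.arange(-.19,-.1,.01):
    m=ok&(c[...,0]>lo)&(c[...,0]<lo+.01)
    if m.sum(): y=c[m][:,1];print(round(lo,3),m.sum(),y.min().round(4),y.max().round(4))
print(c[ok][:,0].max())
E
```

```text
-0.19 30 -0.0606 0.0641
-0.18 28 -0.0608 0.064
-0.17 30 -0.0606 0.0639
-0.16 30 -0.0612 0.0641
-0.15 31 -0.0601 0.0639
-0.14 31 -0.0603 0.0641
-0.13 150 -0.0607 0.0642
-0.12 58 -0.059 0.0619
-0.11644307560699715
```

Aligned: lateral offset 1.7 mm, no yaw. It needs about 182 mm of slide, so I'll do most of it now.

Request:
move_arm(increments="1 -0.002 0 -0.02 0 0 0;1 -0.002 0.002 -0.045 0 0 0;1 -0.002 0.002 -0.07 0 0 0;1 -0.002 0.003 -0.095 0 0 0;1 -0.002 0.003 -0.12 0 0 0;1 -0.002 0.003 -0.145 0 0 0;1 -0.002 0.003 -0.165 0 0 0;1 -0.002 0.003 -0.165 0 0 0")

```text
time_s: 5.75
tcp_pos: [0.5574, -0.0933, 0.0166]
ee_rot: [[-0.248, 0.003, -0.969], [0.969, -0.0, -0.248], [-0.001, -1.0, -0.003]]
wrist_force: [-0.1, 0.7, -3.4]
gripper_width: 0.087
```

Request:
move_arm(increments="1 0 0 -0.004 0 0 0;1 0 0 -0.008 0 0 0;1 0 0 -0.012 0 0 0;1 0 0 -0.012 0 0 0")

```text
time_s: 6.15
tcp_pos: [0.5664, -0.0924, 0.0166]
ee_rot: [[-0.245, 0.0, -0.97], [0.97, -0.0, -0.245], [-0.0, -1.0, -0.0]]
wrist_force: [0.4, -0.3, -2.9]
gripper_width: 0.089
```

Request:
move_arm(increments="1 0 0 -0.002 0 0 0;1 0 0 -0.004 0 0 0;1 0 0 -0.006 0 0 0;1 0 0 -0.006 0 0 0")

```text
time_s: 6.55
tcp_pos: [0.5693, -0.0919, 0.0159]
ee_rot: [[-0.243, -0.006, -0.97], [0.97, -0.001, -0.243], [0.001, -1.0, 0.006]]
wrist_force: [-4.0, -1.6, -1.0]
gripper_width: 0.091
```

Request:
move_arm(increments="1 0 0 -0.002 0 0 0;1 0 0 -0.002 0 0 0;1 0 0 -0.002 0 0 0")

```text
time_s: 6.85
tcp_pos: [0.5693, -0.0919, 0.0156]
ee_rot: [[-0.243, -0.01, -0.97], [0.97, -0.001, -0.243], [0.002, -1.0, 0.01]]
wrist_force: [-8.4, -3.4, 0.8]
gripper_width: 0.092
```

```bash
python3 - <<'E'
from h import *
p,d=capture("scene");cv2.imwrite("pics/s5.png",p[150:350,180:480,::-1].repeat(2,0).repeat(2,1))
E
```

```text
(no output)
```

View pics/s5.png

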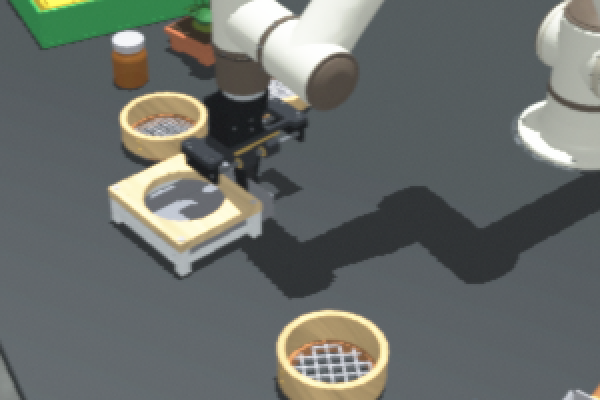

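Contact with the stop rail: 9 N and no further motion, 2 mm from where predicted. I'll relax the push, open only partly (the plate edge is near) and retreat upward.

Request:
move_arm(increments="1 0 0 0.003 0 0 0;0.45 0 0 0.003 0 0 0;0.45 0 0 0.003 0 0 0;0.45 0 0 0.003 0 0 0;0.45 0 -0.03 0.003 0 0 0;0.45 0 -0.07 0.003 0 0 0;0.45 0 -0.11 0.003 0 0 0;0.45 0 -0.15 0.003 0 0 0")

```text
time_s: 7.7
tcp_pos: [0.5718, -0.0912, 0.1688]
ee_rot: [[-0.245, 0.002, -0.97], [0.97, 0.0, -0.245], [-0.001, -1.0, -0.002]]
wrist_force: [0.7, -0.6, 0.3]
gripper_width: 0.278
```

```bash
python3 - <<'E'
from h import *
for nm,c in dict(fine=(.4125,-.317),med=(.6254,-.2877),co=(.6418,.3106)).items():
    c=np.array(c);e=c/np.linalg.norm(c);g=c-e*.0655;print(nm,g.round(4),np.degrees(np.arctan2(*g[::-1])).round(2))
c=np.array((.413,-.3165));e=c/np.linalg.norm(c);g=c-e*.0655
plan("fine above",g,.14,np.degrees(np.arctan2(*g[::-1]))-180)
p,d=capture("scene");cv2.imwrite("pics/s6.png",p[150:350,180:480,::-1].repeat(2,0).repeat(2,1))
p,d=capture("top");cv2.imwrite("pics/t6.png",p[:,:,::-1])
E
```

```text
fine [ 0.3606 -0.2771] -37.54
med [ 0.5659 -0.2603] -24.7
co [0.5828 0.2821] 25.82
fine above t 7.7 d [-0.1282  0.0283  0.2498] psi -165.82 wy 0.9013 tcp [ 0.5718 -0.0912  0.1688] F [ 0.7 -0.6  0.3] g 0.278 tilt [-5.0e-04 -1.0e+00 -2.2e-03]
```

View pics/s6.png

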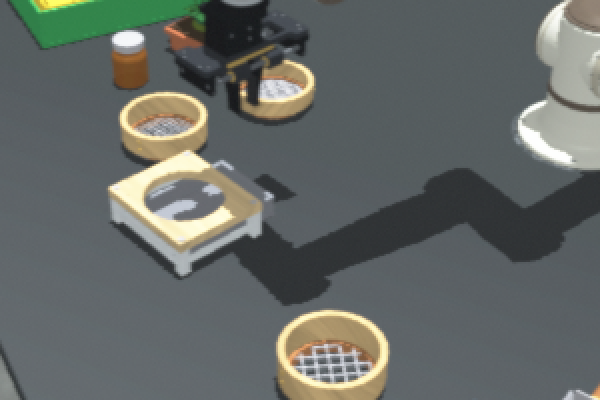

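View pics/t6.png

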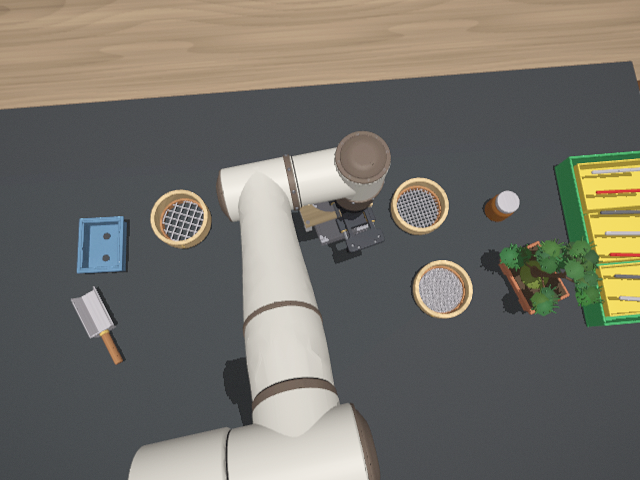

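The tray is under the stand with its front end showing before the plate. Next: the fine sieve, gripped on its near rim.

Request:
move_arm(increments="0 -0.128 0 0.25 0 0.901 0;0 -0.128 0 0.25 0 0.901 0;0 -0.128 0 0.25 0 0.901 0;0 -0.128 0 0.25 0 0.901 0;0 -0.128 0 0.25 0 0.901 0;0 -0.128 0.028 0.25 0 0.901 0;0 -0.128 0.028 0.25 0 0.901 0;0 -0.128 0.028 0.25 0 0.901 0")

```text
time_s: 8.6
tcp_pos: [0.36, -0.2772, 0.1386]
ee_rot: [[0.609, 0.001, -0.794], [0.794, -0.001, 0.609], [-0.0, -1.0, -0.001]]
wrist_force: [0.4, 0.0, -1.1]
gripper_width: 0.503
```

Request:
move_arm(increments="0 0 0 0 0 0 0;0 0 0 0 0 0 0")

```text
time_s: 8.8
tcp_pos: [0.3615, -0.2764, 0.1393]
ee_rot: [[0.607, 0.002, -0.795], [0.795, -0.001, 0.607], [0.001, -1.0, -0.002]]
wrist_force: [0.1, -0.1, -0.5]
gripper_width: 0.503
```

```bash
cat >> h.py <<'E'
def near(c):
    c=np.array(c);e=c/np.linalg.norm(c);return c-e*.0655,np.degrees(np.arctan2(c[1],c[0]))-180
E
python3 - <<'E'
from h import *
g,ps=near((.413,-.3165))
plan("fine grip",g,.023,ps)
p,d=capture("scene");cv2.imwrite("pics/s7.png",p[100:300,180:480,::-1].repeat(2,0).repeat(2,1))
E
```

```text
fine grip t 8.8 d [-0.0006  0.1163  0.0005] psi 142.65 wy 0.002 tcp [ 0.3615 -0.2764  0.1393] F [ 0.1 -0.1 -0.5] g 0.503 tilt [ 6.0e-04 -1.0e+00 -2.2e-03]
```

View pics/s7.png

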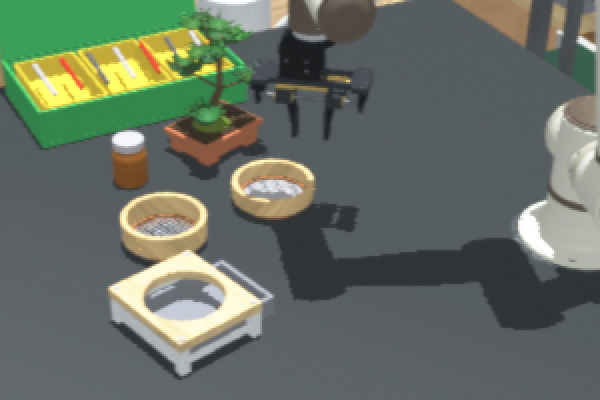

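The jaws are over the near rim of the fine sieve, clear of the bonsai. Descending and gripping.

Request:
move_arm(increments="0 0 0.04 0 0 0 0;0 0 0.08 0 0 0 0;0 0 0.105 0 0 0 0;0 0 0.116 0 0 0 0;0 0 0.116 0 0 0 0;1 0 0.116 0 0 0 0;1 0 0.116 0 0 0 0;1 0 0.116 0 0 0 0")

```text
time_s: 9.65
tcp_pos: [0.3607, -0.2768, 0.0235]
ee_rot: [[0.608, 0.002, -0.794], [0.794, -0.001, 0.608], [0.001, -1.0, -0.002]]
wrist_force: [-0.2, -0.7, 0.7]
gripper_width: 0.314
```

Request:
move_arm(increments="1 0 0 0 0 0 0;1 0 0 0 0 0 0;1 0 0 0 0 0 0;1 0 0 0 0 0 0")

```text
time_s: 10.05
tcp_pos: [0.3601, -0.2768, 0.023]
ee_rot: [[0.608, 0.001, -0.794], [0.794, -0.0, 0.608], [0.0, -1.0, -0.001]]
wrist_force: [-0.8, 1.1, 3.2]
gripper_width: 0.118
```

Request:
move_arm(increments="1 0 0 0 0 0 0;1 0 -0.02 0 0 0 0;1 0 -0.06 0 0 0 0;1 0 -0.1 0 0 0 0;1 0 -0.11 0 0 0 0;1 0 -0.11 0 0 0 0")

```text
time_s: 10.65
tcp_pos: [0.3605, -0.2767, 0.1336]
ee_rot: [[0.609, 0.003, -0.793], [0.793, -0.001, 0.609], [0.002, -1.0, -0.003]]
wrist_force: [-1.0, 0.3, -2.6]
gripper_width: 0.118
```

```bash
python3 - <<'E'
from h import *
g,ps=near((.684,-.0635))
plan("fine over",g,.133,ps)
p,d=capture("scene");cv2.imwrite("pics/s8.png",p[100:300,180:480,::-1].repeat(2,0).repeat(2,1))
E
```

```text
fine over t 10.65 d [ 0.3312  0.0014 -0.0715] psi 142.51 wy -0.5618 tcp [ 0.3605 -0.2767  0.1336] F [-1.   0.3 -2.6] g 0.118 tilt [ 0.0016 -1.     -0.0031]
```

View pics/s8.png

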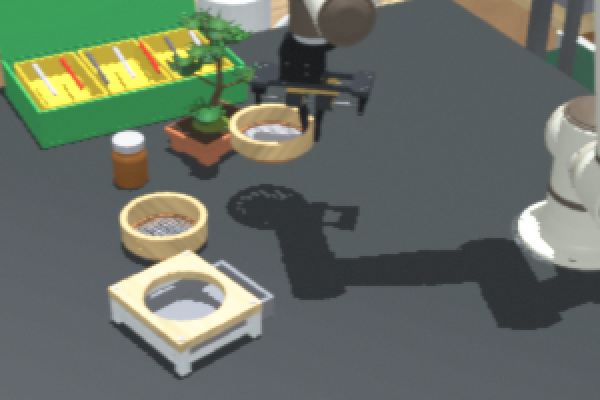

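The fine sieve is lifted, level. Carrying it over the stand.

Request:
move_arm(increments="1 0.02 0 -0.004 0 -0.035 0;1 0.065 0 -0.013 0 -0.11 0;1 0.11 0 -0.023 0 -0.19 0;1 0.16 0 -0.034 0 -0.27 0;1 0.21 0 -0.045 0 -0.355 0;1 0.26 0 -0.056 0 -0.44 0;1 0.305 0 -0.066 0 -0.52 0;1 0.331 0 -0.0715 0 -0.562 0")

```text
time_s: 11.5
tcp_pos: [0.6192, -0.0548, 0.1288]
ee_rot: [[0.087, -0.004, -0.996], [0.996, -0.0, 0.087], [-0.001, -1.0, 0.004]]
wrist_force: [0.3, 0.0, -1.5]
gripper_width: 0.116
```

Request:
move_arm(increments="1 0 0 0 0 0 0;1 0 0 0 0 0 0;1 0 0 0 0 0 0")

```text
time_s: 11.8
tcp_pos: [0.6162, -0.0581, 0.1306]
ee_rot: [[0.093, -0.004, -0.996], [0.996, -0.0, 0.093], [-0.001, -1.0, 0.004]]
wrist_force: [0.6, 0.6, -0.4]
gripper_width: 0.116
```

```bash
python3 - <<'E'
from h import *
g,ps=near((.684,-.0635))
plan("fine over",g,.133,ps)
for n in("top","scene"):
    p,d=capture(n);cv2.imwrite(f"pics/{n}9.png",p[:,:,::-1]);np.save(f"pics/{n}9.npy",d)
v=cv2.imread("pics/top9.png")[120:260,230:470];w=cv2.imread("pics/scene9.png")[130:290,180:380]
cv2.imwrite("pics/c9.png",np.vstack([cv2.resize(v,(480,280)),cv2.resize(w,(480,300))]))
E
```

```text
fine over t 11.8 d [ 0.0009 -0.0024 -0.0025] psi 174.66 wy -0.0007 tcp [ 0.6162 -0.0581  0.1306] F [ 0.6  0.6 -0.4] g 0.116 tilt [-7.0e-04 -1.0e+00  4.3e-03]
```

View pics/c9.png

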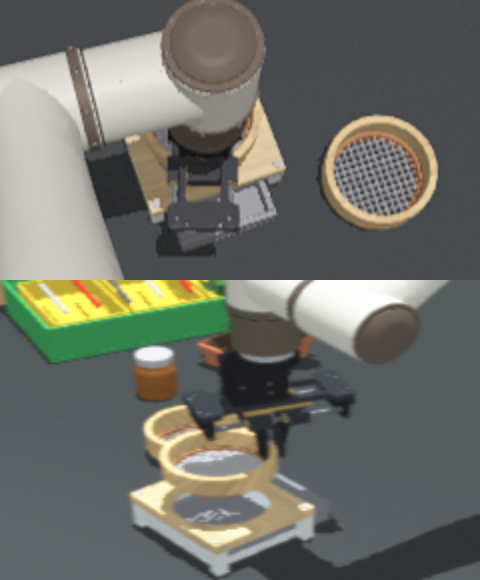

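The sieve hangs over the hole in both views. I'll measure its rim centre and tilt from the scene camera against the hole from the same camera.

```bash
cat >> h.py <<'E'
def ringc(n,p,D,c0,z0,dz=.012,R0=.1):
    P=cloud(n,D);q=P[(wood(p)>0)&(abs(P[...,2]-z0)<dz)&(np.hypot(P[...,0]-c0[0],P[...,1]-c0[1])<R0)]
    q=q[np.isfinite(q).all(1)]
    # top surface: iterate plane fit keeping upper points
    ring=np.hypot(*(q[:,:2]-c0).T)
    k=np.ones(len(q),bool);A=np.c_[q[:,:2]-c0,np.ones(len(q))]
    k=q[:,2]>np.percentile(q[:,2],50)
    for _ in range(15):
        s=np.linalg.lstsq(A[k],q[k,2],rcond=None)[0];e=q[:,2]-A@s;k=e>-.0025
    t=q[k&(abs(e)<.004)]
    C,R,res=circ(t[:,:2])
    print(n,"n",len(q),len(t),"C",C.round(4),"R",R.round(4),"rms",res.std().round(4),"z",s[2].round(4),"tiltdeg",np.degrees(s[:2]).round(2))
    return C
E
python3 - <<'E'
from h import *
n="scene";p=cv2.imread(f"pics/{n}9.png")[:,:,::-1].copy();D=np.load(f"pics/{n}9.npy")
ringc(n,p,D,(.684,-.0635),.148)
n="scene";p=cv2.imread(f"pics/{n}0.png")[:,:,::-1].copy();D=np.load(f"pics/{n}0.npy")
ringc(n,p,D,(.413,-.3165),.042);ringc(n,p,D,(.6418,.3106),.058);ringc(n,p,D,(.6254,-.2877),.05,.008,.085)
E
```

```text
scene n 561 201 C [ 0.6852 -0.0598] R 0.0648 rms 0.0034 z 0.1521 tiltdeg [-1.13 -0.26]
scene n 415 122 C [ 0.4147 -0.3126] R 0.0649 rms 0.0038 z 0.0454 tiltdeg [ 0.5  -0.06]
scene n 797 378 C [0.6438 0.3133] R 0.0654 rms 0.0032 z 0.0605 tiltdeg [ 0.2  -0.11]
scene n 387 167 C [ 0.6273 -0.2841] R 0.0657 rms 0.0039 z 0.0525 tiltdeg [-0.32  0.13]
```

Rim centre is 1.6 mm from the hole centre. Lowering, with a small correction.

Request:
move_arm(increments="1 0 0.01 -0.0015 0 0 0;1 0 0.02 -0.0015 0 0 0;1 0 0.03 -0.0015 0 0 0;1 0 0.036 -0.0015 0 0 0;1 0 0.042 -0.0015 0 0 0;1 0 0.046 -0.0015 0 0 0;1 0 0.05 -0.0015 0 0 0;1 0 0.05 -0.0015 0 0 0")

```text
time_s: 12.7
tcp_pos: [0.6192, -0.0575, 0.082]
ee_rot: [[0.092, -0.001, -0.996], [0.996, -0.0, 0.092], [-0.0, -1.0, 0.001]]
wrist_force: [-0.5, 0.5, -2.4]
gripper_width: 0.111
```

Request:
move_arm(increments="1 0 0.003 0 0 0 0;1 0 0.006 0 0 0 0;1 0 0.008 0 0 0 0;1 0 0.009 0 0 0 0;1 0 0.009 0 0 0 0")

```text
time_s: 13.2
tcp_pos: [0.6194, -0.0576, 0.0734]
ee_rot: [[0.092, -0.0, -0.996], [0.996, -0.0, 0.092], [-0.0, -1.0, 0.0]]
wrist_force: [-0.3, 0.6, -1.1]
gripper_width: 0.115
```

Request:
move_arm(increments="1 0 0.001 0 0 0 0;1 0 0.002 0 0 0 0;1 0 0.002 0 0 0 0;0.3 0 0.002 0 0 0 0;0.3 0 0.002 0 0 0 0;0.3 0 0.002 0 0 0 0;0.3 0 0.002 0 0 0 0;0.3 0 0.002 0 0 0 0")

```text
time_s: 14.0
tcp_pos: [0.6196, -0.0576, 0.0717]
ee_rot: [[0.092, 0.0, -0.996], [0.996, 0.0, 0.092], [0.0, -1.0, -0.0]]
wrist_force: [0.6, 0.2, 0.0]
gripper_width: 0.341
```

Request:
move_arm(increments="0.3 0 -0.02 0 0 0 0;0.3 0 -0.05 0 0 0 0;0.3 0 -0.09 0 0 0 0;0.3 0 -0.1 0 0 0 0")

```text
time_s: 14.4
tcp_pos: [0.6222, -0.0577, 0.1769]
ee_rot: [[0.091, 0.009, -0.996], [0.996, -0.0, 0.091], [0.001, -1.0, -0.009]]
wrist_force: [0.6, 0.2, 1.3]
gripper_width: 0.351
```

```bash
python3 - <<'E'
from h import *
g,ps=near((.626,-.2865))
plan("med above",g,.15,ps)
n="scene";p,D=capture(n);cv2.imwrite("pics/s10.png",p[130:290,180:380,::-1].repeat(3,0).repeat(3,1))
ringc(n,p,D,(.684,-.0635),.09,.008,.085)
E
```

```text
med above t 14.4 d [-0.2058  0.0264  0.0374] psi 174.78 wy 0.3382 tcp [ 0.6222 -0.0577  0.1769] F [0.6 0.2 1.3] g 0.351 tilt [ 6.0e-04 -1.0e+00 -9.3e-03]
scene n 481 214 C [ 0.688  -0.0592] R 0.065 rms 0.0034 z 0.0928 tiltdeg [-0.25 -0.3 ]
```

View pics/s10.png

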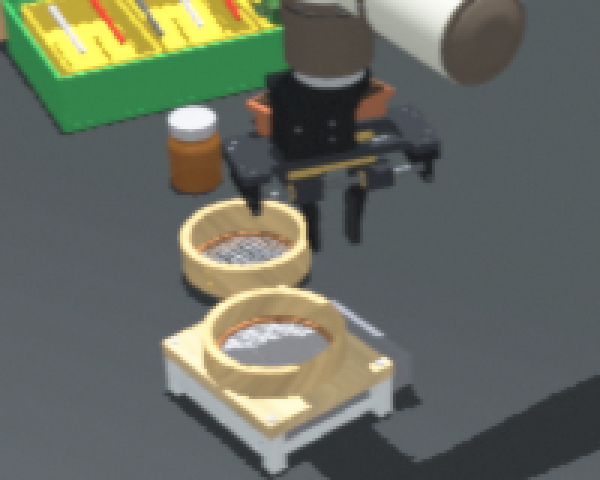

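Fine sieve is seated: rim at 92.8 mm (expected 92), tilt 0.4° or less. Next: the medium.

Request:
move_arm(increments="0 -0.05 0 0.009 0 0.085 0;0 -0.1 0 0.018 0 0.17 0;0 -0.15 0 0.028 0 0.25 0;0 -0.206 0.02 0.0375 0 0.338 0;0 -0.206 0.026 0.0375 0 0.338 0;0 -0.206 0.026 0.0375 0 0.338 0;0 -0.206 0.026 0.0375 0 0.338 0")

```text
time_s: 15.15
tcp_pos: [0.5631, -0.2587, 0.1447]
ee_rot: [[0.416, -0.002, -0.909], [0.909, 0.0, 0.416], [-0.0, -1.0, 0.002]]
wrist_force: [0.5, 0.5, 0.9]
gripper_width: 0.501
```

```bash
python3 - <<'E'
from h import *
g,ps=near((.626,-.2865))
plan("med grip",g,.031,ps)
E
```

```text
med grip t 15.15 d [ 0.001   0.1137 -0.0034] psi 155.4 wy -0.0002 tcp [ 0.5631 -0.2587  0.1447] F [0.5 0.5 0.9] g 0.501 tilt [-3.0e-04 -1.0e+00  1.5e-03]
```

Request:
move_arm(increments="0 0.001 0.04 -0.002 0 0 0;0 0.001 0.08 -0.002 0 0 0;0 0.001 0.105 -0.002 0 0 0;0 0.001 0.115 -0.002 0 0 0;0 0.001 0.115 -0.002 0 0 0;0 0.001 0.115 -0.002 0 0 0")

```text
time_s: 15.75
tcp_pos: [0.5671, -0.2587, 0.0321]
ee_rot: [[0.415, 0.003, -0.91], [0.91, -0.001, 0.415], [0.0, -1.0, -0.003]]
wrist_force: [-0.3, -0.1, 0.5]
gripper_width: 0.498
```

Request:
move_arm(increments="1 0 0.001 0 0 0 0;1 0 0.001 0 0 0 0;1 0 0.001 0 0 0 0;1 0 0.001 0 0 0 0;1 0 0.001 0 0 0 0;1 0 0.001 0 0 0 0;1 0 0.001 0 0 0 0;1 0 0.001 0 0 0 0")

```text
time_s: 16.55
tcp_pos: [0.5656, -0.2593, 0.0298]
ee_rot: [[0.417, 0.0, -0.909], [0.909, -0.0, 0.417], [-0.0, -1.0, -0.0]]
wrist_force: [0.3, -1.0, 2.1]
gripper_width: 0.105
```

Request:
move_arm(increments="1 0 -0.02 0 0 0 0;1 0 -0.06 0 0 0 0;1 0 -0.1 0 0 0 0;1 0 -0.14 0 0 0 0;1 0 -0.14 0 0 0 0;1 0 -0.14 0 0 0 0")

```text
time_s: 17.15
tcp_pos: [0.5652, -0.2588, 0.1698]
ee_rot: [[0.417, 0.001, -0.909], [0.909, 0.001, 0.417], [0.001, -1.0, -0.0]]
wrist_force: [0.2, 0.2, -3.0]
gripper_width: 0.11
```

```bash
python3 - <<'E'
from h import *
g,ps=near((.685,-.0635))
plan("med over",g,.170,ps)
n="scene";p,D=capture(n);cv2.imwrite("pics/s11.png",p[110:290,180:380,::-1].repeat(3,0).repeat(3,1))
ringc(n,p,D,(.626,-.2865),.193)
E
```

```text
med over t 17.15 d [0.2057 0.     0.0344] psi 155.33 wy -0.3381 tcp [ 0.5652 -0.2588  0.1698] F [ 0.2  0.2 -3. ] g 0.11 tilt [ 1.1e-03 -1.0e+00 -2.0e-04]
scene n 375 164 C [ 0.6283 -0.2787] R 0.0658 rms 0.0041 z 0.1917 tiltdeg [-0.15  0.88]
```

View pics/s11.png

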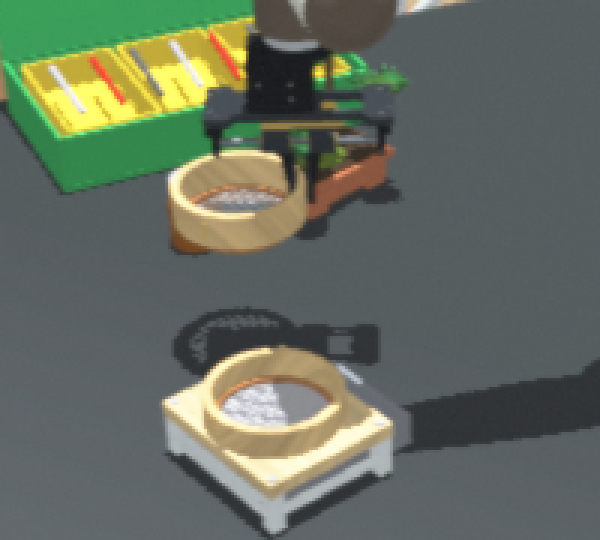

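The medium sieve is held level, clear of everything. Carrying it over the stack.

Request:
move_arm(increments="1 0.02 0 0.003 0 -0.033 0;1 0.055 0 0.009 0 -0.09 0;1 0.09 0 0.015 0 -0.148 0;1 0.125 0 0.021 0 -0.205 0;1 0.16 0 0.027 0 -0.263 0;1 0.19 0 0.032 0 -0.312 0;1 0.206 0 0.0345 0 -0.338 0;1 0.206 0 0.0345 0 -0.338 0")

```text
time_s: 18.0
tcp_pos: [0.6195, -0.0557, 0.1673]
ee_rot: [[0.089, -0.004, -0.996], [0.996, -0.0, 0.089], [-0.001, -1.0, 0.004]]
wrist_force: [1.0, -0.8, -2.1]
gripper_width: 0.106
```

Request:
move_arm(increments="1 0 0.01 0 0 0 0;1 0 0.02 0 0 0 0;1 0 0.02 0 0 0 0;1 0 0.02 0 0 0 0")

```text
time_s: 18.4
tcp_pos: [0.6194, -0.0586, 0.1488]
ee_rot: [[0.093, -0.002, -0.996], [0.996, -0.0, 0.093], [-0.001, -1.0, 0.002]]
wrist_force: [-1.1, -0.4, -1.0]
gripper_width: 0.105
```

```bash
python3 - <<'E'
from h import *
g,ps=near((.685,-.0635))
plan("med over",g,.109,ps)
n="scene";p,D=capture(n);cv2.imwrite("pics/s12.png",p[110:290,180:380,::-1].repeat(3,0).repeat(3,1))
ringc(n,p,D,(.685,-.0635),.17)
E
```

```text
med over t 18.4 d [ 0.0012  0.0397 -0.0003] psi 174.65 wy -0.0009 tcp [ 0.6194 -0.0586  0.1488] F [-1.1 -0.4 -1. ] g 0.105 tilt [-6.0e-04 -1.0e+00  1.6e-03]
scene n 504 204 C [ 0.6883 -0.0573] R 0.065 rms 0.0034 z 0.1712 tiltdeg [-1.13  0.3 ]
```

View pics/s12.png

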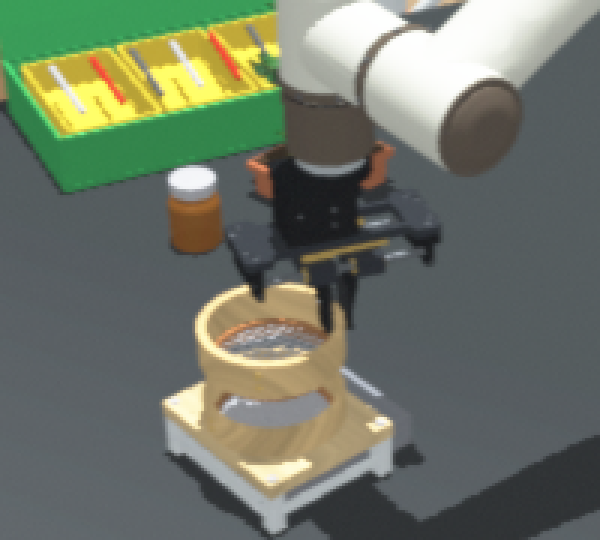

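Rim centre is within 2 mm of the fine sieve's. Lowering.

Request:
move_arm(increments="1 -0.001 0.01 0 0 0 0;1 -0.001 0.016 0 0 0 0;1 -0.001 0.022 0 0 0 0;1 -0.001 0.027 0 0 0 0;1 -0.001 0.032 0 0 0 0;1 -0.001 0.035 0 0 0 0;1 -0.001 0.038 0 0 0 0;1 -0.001 0.038 0 0 0 0")

```text
time_s: 19.25
tcp_pos: [0.6197, -0.0585, 0.1111]
ee_rot: [[0.092, -0.001, -0.996], [0.996, -0.0, 0.092], [-0.0, -1.0, 0.001]]
wrist_force: [-0.2, -0.5, -1.5]
gripper_width: 0.106
```

Request:
move_arm(increments="1 0 0.001 0 0 0 0;1 0 0.002 0 0 0 0;1 0 0.002 0 0 0 0")

```text
time_s: 19.55
tcp_pos: [0.6199, -0.0585, 0.1096]
ee_rot: [[0.092, 0.0, -0.996], [0.996, 0.0, 0.092], [0.0, -1.0, -0.0]]
wrist_force: [-0.2, 0.1, -2.1]
gripper_width: 0.105
```

Request:
move_arm(increments="1 0 0.001 0 0 0 0;1 0 0.0015 0 0 0 0;1 0 0.0015 0 0 0 0;0.3 0 0.0015 0 0 0 0;0.3 0 0.0015 0 0 0 0;0.3 0 0.0015 0 0 0 0;0.3 0 0.0015 0 0 0 0;0.3 0 0.0015 0 0 0 0")

```text
time_s: 20.35
tcp_pos: [0.62, -0.0586, 0.1082]
ee_rot: [[0.092, 0.0, -0.996], [0.996, -0.0, 0.092], [0.0, -1.0, -0.0]]
wrist_force: [0.5, 0.1, 0.3]
gripper_width: 0.34
```

Request:
move_arm(increments="0.3 0 -0.02 0 0 0 0;0.3 0 -0.05 0 0 0 0;0.3 0 -0.075 0 0 0 0;0.3 0 -0.075 0 0 0 0")

```text
time_s: 20.75
tcp_pos: [0.6224, -0.0586, 0.1877]
ee_rot: [[0.091, 0.009, -0.996], [0.996, -0.0, 0.091], [0.001, -1.0, -0.009]]
wrist_force: [0.3, 0.5, -0.2]
gripper_width: 0.346
```

```bash
python3 - <<'E'
from h import *
g,ps=near((.6425,.312))
plan("co above",g,.15,ps)
n="scene";p,D=capture(n);cv2.imwrite("pics/s13.png",p[110:290,180:380,::-1].repeat(3,0).repeat(3,1))
ringc(n,p,D,(.685,-.0635),.13)
E
```

```text
co above t 20.75 d [0.337  0.0373 0.0702] psi 174.77 wy -0.5433 tcp [ 0.6224 -0.0586  0.1877] F [ 0.3  0.5 -0.2] g 0.346 tilt [ 7.0e-04 -1.0e+00 -8.9e-03]
scene n 533 254 C [ 0.6886 -0.0578] R 0.0652 rms 0.0036 z 0.1303 tiltdeg [0.43 0.08]
```

View pics/s13.png

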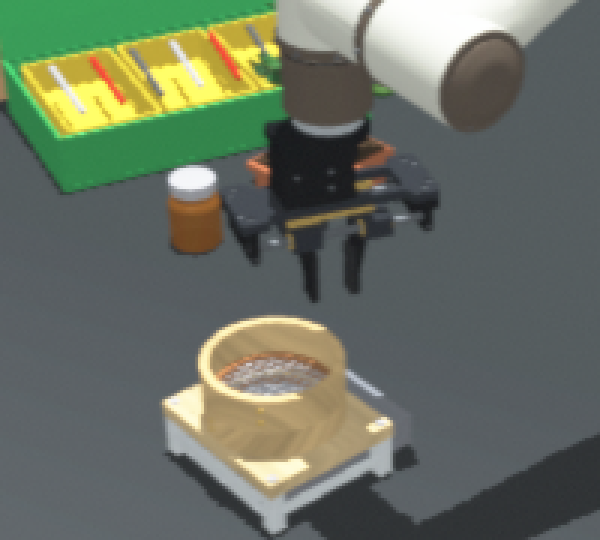

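Medium seated: rim at 130.3 mm (expected 130), level, no gap. Next: the coarse.

Request:
move_arm(increments="0 0.045 0 0.01 0 -0.07 0;0 0.09 0 0.02 0 -0.145 0;0 0.135 0 0.029 0 -0.22 0;0 0.18 0 0.038 0 -0.29 0;0 0.225 0 0.047 0 -0.365 0;0 0.27 0 0.057 0 -0.44 0;0 0.315 0.02 0.066 0 -0.51 0;0 0.337 0.037 0.07 0 -0.543 0")

```text
time_s: 21.6
tcp_pos: [0.5799, 0.2866, 0.1442]
ee_rot: [[-0.44, -0.001, -0.898], [0.898, -0.0, -0.44], [0.0, -1.0, 0.001]]
wrist_force: [-1.1, -0.1, 0.0]
gripper_width: 0.499
```

Request:
move_arm(increments="0 0 0 0 0 0 0;0 0 0 0 0 0 0;0 0 0 0 0 0 0")

```text
time_s: 21.9
tcp_pos: [0.5815, 0.2822, 0.1462]
ee_rot: [[-0.434, 0.0, -0.901], [0.901, -0.0, -0.434], [-0.0, -1.0, 0.0]]
wrist_force: [0.3, -0.4, 0.2]
gripper_width: 0.503
```

```bash
python3 - <<'E'
from h import *
g,ps=near((.6425,.312))
plan("co grip",g,.039,ps)
n="scene";p,D=capture(n);cv2.imwrite("pics/s14.png",p[210:390,260:460,::-1].repeat(3,0).repeat(3,1))
E
```

```text
co grip t 21.9 d [ 0.0002  0.1072 -0.0024] psi -154.25 wy -0.0027 tcp [0.5815 0.2822 0.1462] F [ 0.3 -0.4  0.2] g 0.503 tilt [-4.e-04 -1.e+00  1.e-04]
```

View pics/s14.png

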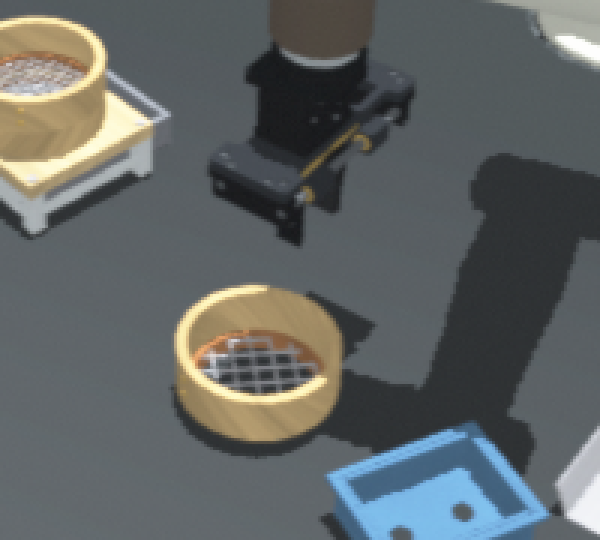

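The open jaws are above the coarse sieve's near rim (about (320,310) in the crop). Descending and gripping.

Request:
move_arm(increments="0 0 0.04 -0.002 0 0 0;0 0 0.075 -0.002 0 0 0;0 0 0.097 -0.002 0 0 0;0 0 0.107 -0.002 0 0 0;0 0 0.107 -0.002 0 0 0;0 0 0.107 -0.002 0 0 0")

```text
time_s: 22.55
tcp_pos: [0.5841, 0.2844, 0.0406]
ee_rot: [[-0.436, 0.002, -0.9], [0.9, 0.001, -0.436], [0.0, -1.0, -0.003]]
wrist_force: [-0.4, -0.2, 1.0]
gripper_width: 0.501
```

Request:
move_arm(increments="1 0 0 0 0 0 0;1 0 0 0 0 0 0;1 0 0 0 0 0 0;1 0 0 0 0 0 0;1 0 0 0 0 0 0;1 0 0 0 0 0 0;1 0 0 0 0 0 0;1 0 0 0 0 0 0")

```text
time_s: 23.35
tcp_pos: [0.5828, 0.2843, 0.0392]
ee_rot: [[-0.436, -0.0, -0.9], [0.9, -0.0, -0.436], [-0.0, -1.0, 0.0]]
wrist_force: [-1.0, 0.0, 2.0]
gripper_width: 0.101
```

Request:
move_arm(increments="1 0 -0.02 0 0 0 0;1 0 -0.06 0 0 0 0;1 0 -0.1 0 0 0 0;1 0 -0.14 0 0 0 0;1 0 -0.17 0 0 0 0;1 0 -0.18 0 0 0 0;1 0 -0.18 0 0 0 0")

```text
time_s: 24.05
tcp_pos: [0.583, 0.2846, 0.2195]
ee_rot: [[-0.436, 0.001, -0.9], [0.9, 0.002, -0.436], [0.001, -1.0, -0.001]]
wrist_force: [0.0, 0.6, -3.2]
gripper_width: 0.103
```

```bash
python3 - <<'E'
from h import *
g,ps=near((.685,-.063))
plan("co over",g,.215,ps)
n="scene";p,D=capture(n);cv2.imwrite("pics/s15.png",p[210:390,260:460,::-1].repeat(3,0).repeat(3,1))
ringc(n,p,D,(.6425,.312),.24)
E
```

```text
co over t 24.05 d [-0.3235  0.004   0.1157] psi -154.17 wy 0.5425 tcp [0.583  0.2846 0.2195] F [ 0.   0.6 -3.2] g 0.103 tilt [ 0.001  -1.     -0.0015]
scene n 668 367 C [0.6446 0.3163] R 0.065 rms 0.003 z 0.2401 tiltdeg [-0.2  -0.08]
```

View pics/s15.png

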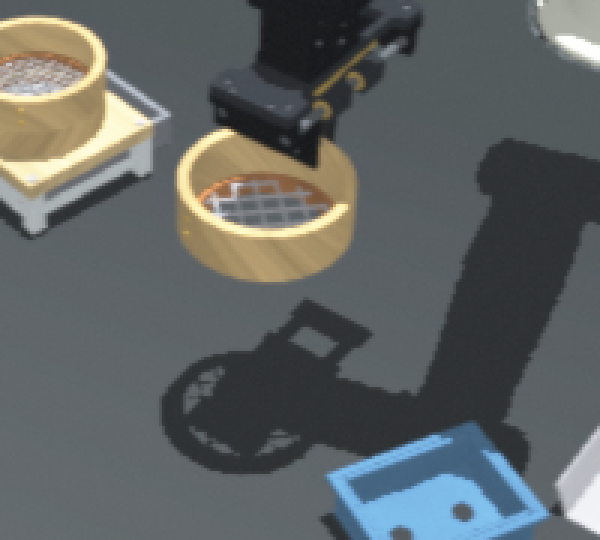

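Held level, bottom about 50 mm above the stack's top. Carrying over.

Request:
move_arm(increments="1 -0.02 0 0.007 0 0.034 0;1 -0.065 0 0.023 0 0.109 0;1 -0.11 0 0.039 0 0.184 0;1 -0.155 0 0.055 0 0.26 0;1 -0.2 0 0.071 0 0.335 0;1 -0.245 0 0.088 0 0.41 0;1 -0.29 0 0.104 0 0.486 0;1 -0.3235 0 0.1155 0 0.5425 0")

```text
time_s: 24.9
tcp_pos: [0.6182, -0.0606, 0.2161]
ee_rot: [[0.097, -0.006, -0.995], [0.995, -0.001, 0.097], [-0.001, -1.0, 0.006]]
wrist_force: [0.6, 0.6, -2.9]
gripper_width: 0.1
```

Request:
move_arm(increments="1 0 0.01 0 0 0 0;1 0 0.025 0 0 0 0;1 0 0.03 0 0 0 0;1 0 0.03 0 0 0 0;1 0 0.03 0 0 0 0")

```text
time_s: 25.4
tcp_pos: [0.6199, -0.0568, 0.1887]
ee_rot: [[0.09, -0.001, -0.996], [0.996, -0.0, 0.09], [-0.0, -1.0, 0.001]]
wrist_force: [0.7, 0.8, -2.5]
gripper_width: 0.097
```

```bash
python3 - <<'E'
from h import *
g,ps=near((.685,-.063))
plan("co seat",g,.155,ps)
n="scene";p,D=capture(n);cv2.imwrite("pics/s16.png",p[90:270,180:380,::-1].repeat(3,0).repeat(3,1))
ringc(n,p,D,(.685,-.0635),.209)
E
```

```text
co seat t 25.4 d [-0.0002  0.0337  0.0001] psi 174.81 wy 0.0011 tcp [ 0.6199 -0.0568  0.1887] F [ 0.7  0.8 -2.5] g 0.097 tilt [-5.e-04 -1.e+00  8.e-04]
scene n 514 245 C [ 0.6881 -0.0591] R 0.0652 rms 0.0036 z 0.2094 tiltdeg [-0.21 -0.01]
```

View pics/s16.png

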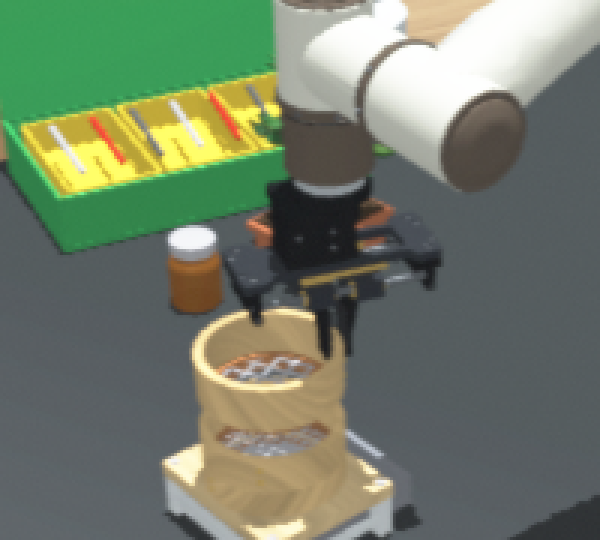

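Centres agree within 1.5 mm. Lowering 33 mm.

Request:
move_arm(increments="1 0.001 0.006 0 0 0 0;1 0.001 0.012 0 0 0 0;1 0.001 0.018 0 0 0 0;1 0.001 0.022 0 0 0 0;1 0.001 0.026 0 0 0 0;1 0.001 0.029 0 0 0 0;1 0.001 0.032 0 0 0 0;1 0.001 0.032 0 0 0 0")

```text
time_s: 26.25
tcp_pos: [0.6198, -0.0562, 0.1565]
ee_rot: [[0.092, -0.001, -0.996], [0.996, 0.0, 0.092], [-0.0, -1.0, 0.001]]
wrist_force: [-0.1, -0.5, -3.2]
gripper_width: 0.097
```

Request:
move_arm(increments="1 0 0.001 0 0 0 0;1 0 0.002 0 0 0 0;1 0 0.002 0 0 0 0")

```text
time_s: 26.55
tcp_pos: [0.6203, -0.0562, 0.1554]
ee_rot: [[0.091, 0.001, -0.996], [0.996, -0.0, 0.091], [0.0, -1.0, -0.001]]
wrist_force: [-0.6, 0.5, -1.7]
gripper_width: 0.096
```

Request:
move_arm(increments="1 0 0.0005 0 0 0 0;0.3 0 0.0005 0 0 0 0;0.3 0 0.0005 0 0 0 0;0.3 0 0.0005 0 0 0 0;0.3 0 0.0005 0 0 0 0;0.3 0 0.0005 0 0 0 0")

```text
time_s: 27.15
tcp_pos: [0.6202, -0.0562, 0.1547]
ee_rot: [[0.091, 0.0, -0.996], [0.996, -0.0, 0.091], [0.0, -1.0, -0.0]]
wrist_force: [-0.1, -0.1, -0.5]
gripper_width: 0.342
```

Request:
move_arm(increments="0.3 0 -0.02 0 0 0 0;0.3 0 -0.05 0 0 0 0;0.3 0 -0.08 0 0 0 0;0.3 0 -0.08 0.05 0 0 0;0.3 0 -0.08 0.1 0 0 0;0.3 0 -0.08 0.14 0 0 0;0.3 0 -0.08 0.14 0 0 0")

```text
time_s: 27.85
tcp_pos: [0.4759, -0.0435, 0.235]
ee_rot: [[0.091, -0.001, -0.996], [0.996, 0.001, 0.091], [0.001, -1.0, 0.001]]
wrist_force: [-0.5, 0.3, 0.3]
gripper_width: 0.352
```

```bash
python3 - <<'E'
from h import *
n="scene";p,D=capture(n);cv2.imwrite("pics/s17.png",p[110:290,180:380,::-1].repeat(3,0).repeat(3,1))
ringc(n,p,D,(.685,-.0635),.176)
n="top";p,D=capture(n);cv2.imwrite("pics/t17.png",p[:,:,::-1])
print(sense()['tcp_pos'],sense()['time_s'])
E
```

```text
scene n 560 249 C [ 0.6888 -0.0578] R 0.0652 rms 0.0036 z 0.1765 tiltdeg [ 0.19 -0.2 ]
[ 0.48065828 -0.04333242  0.23554772] 27.95
```

View pics/s17.png

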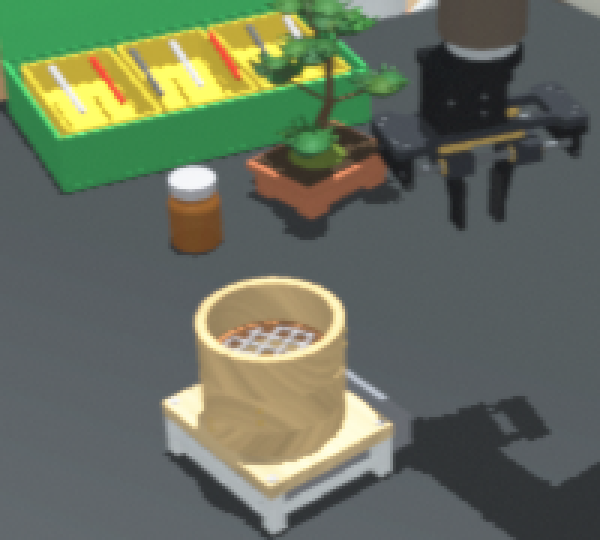

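View pics/t17.png

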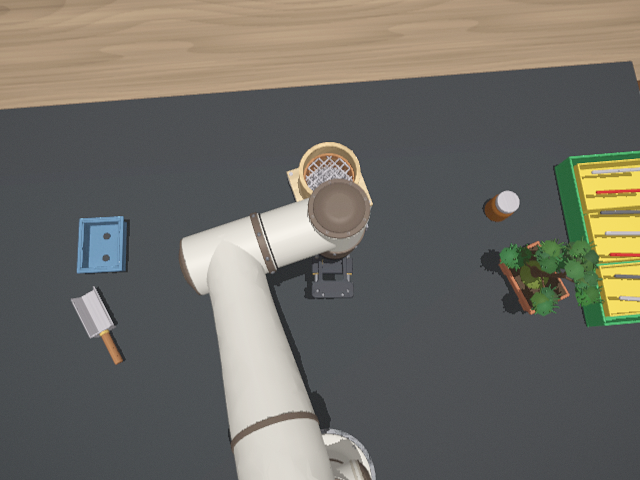

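The stack is seated and level: top rim at 176.5 mm (expected 176), centred. The bystanders are where they were. I'll move aside for a last look at the tray.

Request:
move_arm(increments="0.3 0.04 0 0 0 0 0;0.3 0.09 0 0 0 0 0;0.3 0.14 0 0 0 0 0;0.3 0.19 0 0 0 0 0;0.3 0.23 0 0 0 0 0;0.3 0.26 0 0 0 0 0;0.3 0.26 0 0 0 0 0;0.3 0.26 0 0 0 0 0")

```text
time_s: 28.75
tcp_pos: [0.5053, 0.2165, 0.2337]
ee_rot: [[0.09, -0.001, -0.996], [0.996, -0.001, 0.09], [-0.001, -1.0, 0.001]]
wrist_force: [0.5, -0.6, -0.2]
gripper_width: 0.347
```

```bash
python3 - <<'E'
from h import *
a=np.radians(14.2);u=np.array([np.cos(a),np.sin(a)]);v=np.array([-u[1],u[0]]);S=np.array([.684,-.064])
p,d=capture("top");cv2.imwrite("pics/t18.png",p[120:280,230:430,::-1].repeat(3,0).repeat(3,1));P=cloud("top",d)
c=(P[...,:2]-S)@np.c_[u,v]
ok=(p[...,0]>80)&(P[...,2]>.028)&(P[...,2]<.045)&(c[...,0]<-.083)&(c[...,0]>-.16)&(abs(c[...,1])<.09)
x,y=c[ok].T
print(ok.sum(),np.percentile(x,[0,2,98]),y.min(),y.max())
f=x<-.113
print("front edge slope deg",np.degrees(np.polyfit(y[f],x[f],1)[0]))
p2,D2=capture("scene");ringc("scene",p2,D2,(.685,-.0635),.176)
print(sense()['tcp_pos'],sense()['time_s'])
E
```

```text
253 [-0.1213273  -0.1210206  -0.08465648] -0.0622665696651599 0.06258617981693693
front edge slope deg -0.16965021896360377
scene n 559 263 C [ 0.6884 -0.0582] R 0.0651 rms 0.0036 z 0.1762 tiltdeg [ 0.16 -0.19]
[0.50492609 0.21508822 0.23417701] 28.85
```

View pics/t18.png

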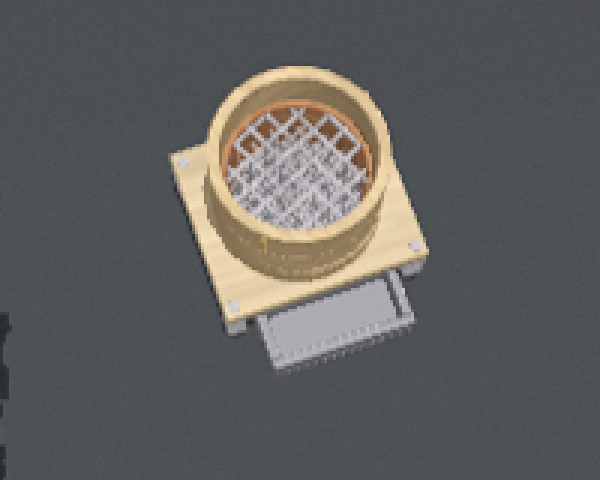

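The tray's front edge is at x = -121.3 mm of the stand (expected -121), 0.2° off square and laterally centred. The stack stands level. Handing in.

```bash
python3 -c "
from station import r
print(r.finish_job())"
```

```text
the job is handed in; nothing more can be done
None
```

The stand is set up as asked and the job is handed in, at about 29 s of the 109 s allowed.

- **Tray:** I dragged the tray round by its near end wall and slid it lengthwise under the stand until it stopped against the rail at about 9 N. My last check put its front edge at x = −121.3 mm of the stand (nominal −121), centred sideways and 0.2° off square.
- **Sieves:** I then stacked fine, medium and coarse. After each release I measured the rim height:

| Sieve | Measured rim (mm) | Nominal rim (mm) |
|---|---|---|
| Fine | 92.8 | 92 |
| Medium | 130.3 | 130 |
| Coarse | 176.2 | 176 |

  All three were level within about 0.5° and centred within about 2 mm.
- **Bystanders:** I did not touch the bonsai, pot, jar or scoop. I compared their positions only by eye in the top view, and they look unchanged.
- **Disagreement:** The two cameras differ by up to about 5 mm in absolute position, so I compared positions within one camera where fit mattered. No check failed.

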